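# Load the charging cradle and snap its cover shut

### The arm

A 6-joint arm with a two-finger parallel gripper is mounted at the origin on the work surface. World frame = base frame: x ahead of the robot, y to its left, z up, the work surface at z = 0. Lengths are in mm, angles in rad, forces in N, time in s.
With the tool pointing down it reaches from about 275 to 1000 mm from the base axis. Payload 8.4 kg.
Tool frame: the origin (TCP) lies between the finger pads; the fingertips stand 17 mm ahead of it and the grasp point (between the pads) lies 2 mm behind it; z points along the fingers, y is the line along which they close (so a half turn about z gives the same grasp; the last joint's range is limited). The gripper opens to 85 mm and grips with 20 to 120 N. Pads are 22 mm wide; open, the fingers measure 114 mm over their backs; the gripper's body (76 mm by 85 mm) begins 54 mm behind the grasp point. The pads swing forward as they close: fully open they stand 13 mm farther back than shut.
Start: joints at [-1.164, 0.353, 1.633, -0, 1.155, -0.002], TCP at [248.442, -573.502, 248.281] pointing down, gripper open.
Joint ranges: [-2.63, 2.63], [-0.92, 2.1], [0.06, 2.66], [-1.3, 4.44], [0, 2.69], [-3.02, 3.02]. Speed limits (rad/s): [2.22, 2.22, 2.79, 3.14, 3.14, 3.14].

### API

Orientations are given as [roll, pitch, yaw] about the fixed x, y, z axes, in that order (R = Rz(yaw) Ry(pitch) Rx(roll)).
In Python, from rig import sense, grab_frame, sign_off gives the robot as it stands. The module is installed in compiled form; this text tells all that it offers.
- The arm moves only by the tool send_rows, never from a script. Its argument "moves" is a list that holds one entry, the list of rows, each a list of 7 numbers: the shift along the world's x, y, z in m, then the turn, a rotation vector about the world's x, y, z in rad, then the opening, from -1 (shut) to 1 (fully open). In form: [[[dx, dy, dz, rx, ry, rz, jaw], ...]]. A call has 1 to 10 rows; each row shifts and turns the commanded pose from where the row before left it; what a row does not reach is not made up. A row lasts 1/10 s, in which the tool goes at most 50 mm and 8.59 degrees, less where a joint would pass 70% of its speed; a pose out of reach is approached as far as the arm can. A call with a gripper value outside its range is refused whole. The fingers move at their own pace and stop on an object; "grip_force" is the grip in N (left out, the last holds). Time passes only in rows, so rows that do not move let the fingers close. It gives the time, the measured TCP pose, the force, the opening and the grip force at its end, in the units of the state.
- sense(): the state, without advancing time (a new reading comes with each control period).
- grab_frame(name): name is "scene" or "top" or "wrist"; returns a dict with "img" (480x640x3 uint8, red, green, blue), "mtx" (3x3 intrinsics, pixels), "rvec" (rotation vector, rad) and "tvec" (3), from world to camera coordinates, as OpenCV has them; the wrist camera has in their place "T_tool_cam" (4x4, takes a point from camera to tool coordinates, whose origin is the TCP and whose axes are the flange's). Camera axes: x right, y down, z forward; pixel columns grow to the right and rows downward; lengths in mm; the calibration is good to about 2 mm. A picture is of the moment at which its call begins: read the wrist's pose just before it. There is no depth.
- sign_off(): hands the job in; it is judged then, once.
The state is a dict: "clock": time; "qpos": joint angles; "qvel": joint speeds; "joint_efforts": joint torques, N m; "eef_pos": TCP position; "tcp_rot": TCP orientation; "contact_force": force on the tool from outside, world axes, zero at the start; "wrist_torque": the same for the moment, N m; "opening": opening from 0.0 (shut) to 1.0 (fully open); "grasp_force": force on a finger pad.
Only numpy, scipy, OpenCV 4.12 (cv2) and the standard library are available. Lean on these libraries where they do the work, as an engineer would, in place of code of your own. Each camera call takes 0.05 s, during which the arm holds its last target. There are 200 camera calls.

### The job

On the repair bench, pick out the one blue battery pack whose length fits the pocket of the sloping charging cradle and lay it flat in the pocket, setting it down with the gripper rather than dropping it. Then swing the clear hinged cover down over it and press it down until the yellow catch snaps over and holds the cover fully shut. Leave the other two packs and the things around the cradle where they are.

Things in the scene. Friction and masses are not known exactly. Their poses are not given: they have to be found in the camera images.
- cradle: Pocket of the charging cradle, on a fixed aluminium wedge 110 mm wide. Origin: centre of the pocket floor, 60 mm above the bench. x points up the slope (30 degrees, away from the robot), y left across it, z square out of the floor, 30 degrees from vertical, leaning to the robot. Pocket 107 mm (x) x 46 mm (y) inside, black walls 6 mm high. Hinge cheeks at x = 74, y = +-36, up to z = 30 mm.
- cover (a joint): Cover angle about its hinge (rad): 0 = fully shut, grows as it opens, stop at 2.0; starts open at 1.6 to 1.9. A light hinge spring (about 1 N at the pad) lifts it open again unless the catch holds it. The cover's bead meets the catch at about 0.1 and has snapped past below about 0.04; that takes about 12 N at the red pad.
- cover_hinge (a point): Middle of the cover's hinge axis, which runs along the cradle's y; fixed at x = 74, y = 0, z = 26 mm in the cradle frame. The cover is a clear plate in a grey frame, 142 mm long from the hinge, 56 mm wide, 5 mm thick, outer face 4 mm outside the axis; open, it stands up at the pocket's far end; shut, its underside is 25 mm over the pocket floor.
- cover_pad (a point): Centre of the outer face of the red press pad on the cover (30 mm along it, 44 mm wide, 3 mm raised), 119 mm from the hinge along the cover and 7 mm outside the hinge axis; moves with the cover. Shut, it is at x = -45, z = 33 mm in the cradle frame, with the same axes; z points out of the pad.
- catch (a point): Yellow spring catch at the low front end of the cradle, on its centre line, at x = -73, z = 18 mm in the cradle frame. It snaps over a bead at the cover's free end by itself; it need not be touched.
- pack_80: Battery pack: blue rectangular block with white end caps and a paper label, 80 mm long (own x) x 40 mm wide (y) x 22 mm thick (z), lying flat and loose on the bench. Too short for the pocket. Origin at the centre of its underside; either end may lead. About 0.15 to 0.2 kg.
- pack_100: Battery pack: blue rectangular block with white end caps and a paper label, 100 mm long (own x) x 40 mm wide (y) x 22 mm thick (z), lying flat and loose on the bench. It fits the pocket with 3.5 mm at each end and 3 mm at each side. Origin at the centre of its underside; either end may lead. About 0.15 to 0.2 kg.
- pack_120: Battery pack: blue rectangular block with white end caps and a paper label, 120 mm long (own x) x 40 mm wide (y) x 22 mm thick (z), lying flat and loose on the bench. Too long for the pocket. Origin at the centre of its underside; either end may lead. About 0.15 to 0.2 kg.
- spool: Solder spool standing on end, 64 mm across, 50 mm high; origin at its underside. To be left alone.
- phone: Opened phone lying flat, 150 (x) x 72 x 9 mm, black and silver; origin at its underside. To be left alone.
- blower: Green rubber dust blower bulb standing upright, 70 mm across, 90 mm high; origin at its underside. To be left alone.
- driver: Screwdriver with orange handle lying on the bench, 170 mm long along its x; to be left alone.
There are look-alikes about, which are no part of the job. What is shaped like the pack_100 but black is not meant.

How it is judged (in metres and radians):
On the way:
1. the gripper, still holding it, has the 100 mm pack lying along the slope in the pocket (9 mm lengthwise, 8 mm sideways, underside within 12 mm of the floor), cover still open (x of pack_100 in the frame of cradle between -0.009 and 0.009 m and y of pack_100 in the frame of cradle between -0.008 and 0.008 m and z of pack_100 in the frame of cradle between -0.004 and 0.012 m and angle between the x axis of pack_100 and the x axis of cradle, either way round below 0.15 rad and angle between the z axis of pack_100 and the z axis of cradle, either way round below 0.12 rad and contact force between the fingers and pack_100 above 1 N and value of joint cover above 0.8 rad), for 0.1 s.
At the end, for the whole second after the job is handed in: The cover is held shut by its catch (joint below 0.03 rad), and the 100 mm pack rests flat in the pocket under it: origin within 9 mm of the pocket centre lengthwise, 8 mm sideways and 5 mm of the floor, long axis within 0.15 rad, faces within 0.12 rad of the pocket's (value of joint cover below 0.03 rad and linear speed of pack_100 below 0.02 m/s and x of pack_100 in the frame of cradle between -0.009 and 0.009 m and y of pack_100 in the frame of cradle between -0.008 and 0.008 m and z of pack_100 in the frame of cradle between -0.004 and 0.005 m and angle between the x axis of pack_100 and the x axis of cradle, either way round below 0.15 rad and angle between the z axis of pack_100 and the z axis of cradle, either way round below 0.12 rad); the robot touches nothing.
It fails at once if another pack or a bystander (spool, phone, blower, driver) is moved more than 30 mm (distance of any of pack_80, pack_120, spool, phone, blower, driver from where it was at the start of the episode above 0.03 m).
It also fails if it takes over 51 s, if anything falls off the work surface, if the arm or the gripper's body presses on something with over 40 N, if the wrist force passes 120 N, or if a joint passes its speed limit or range.

## Working session

There is one attempt and no reset: what is moved stays moved. The work goes in short steps, Python scripts to look and compute and a tool call to move; the robot and the scene stay as the last step left them, time stands still between calls to the robot, and variables do not carry over. Pictures are saved under pics/ and viewed, at most 10 in all, crops included, and the job is handed in when it is done.

Besides the shell and the picture viewer there is one more tool, called as a command line: name --argument value ..., lists and objects as JSON in quotes. send_rows: Moves the arm, as the interface text tells. Its arguments: {"type":"object","properties":{"moves":{"type":"array"},"grip_force":{"type":"number"}},"required":["moves"]}

```bash
mkdir -p pics; python3 - <<'E'
from rig import *
import cv2,pickle
print(sense())
for n in("scene","top"):
    f=grab_frame(n); pickle.dump(f,open(n+".pkl","wb")); cv2.imwrite(f"pics/{n}1.png",f["img"][:,:,::-1]); print(n,f["mtx"],f["rvec"],f["tvec"])
E
```

```text
{'clock': 0.0, 'qpos': array([-1.16444927e+00,  3.53676795e-01,  1.63414413e+00, -1.65648602e-05,
        1.15515963e+00, -2.41829361e-03]), 'qvel': array([-1.36104256e-03, -9.71174825e-05, -4.16370300e-04, -4.13743666e-04,
        1.05950653e-03,  1.08949904e-03]), 'joint_efforts': array([-1.58731593e-03, -6.05253696e+01, -3.42067802e+01,  1.41144415e-04,
        9.50746879e-03,  1.65377480e-05]), 'eef_pos': array([ 248.23141456, -573.10398361,  247.53947958]), 'tcp_rot': array([-3.14020472e+00,  1.17888256e-05,  4.08772054e-01]), 'contact_force': array([-0.32761913, -0.55349787,  0.11593212]), 'wrist_torque': array([-0.03676096,  0.03439321, -0.0204354 ]), 'grasp_force': 0.0, 'opening': 1.0013413866568863}
scene [[507.8745028    0.         321.00443644]
 [  0.         507.8745028  237.65989139]
 [  0.           0.           1.        ]] [ 1.53690579  1.99951754 -0.86238128] [ 120.92820029 -293.50440968 1864.42038876]
top [[573.73853966   0.         318.63109531]
 [  0.         573.73853966 237.67682825]
 [  0.           0.           1.        ]] [ 2.1801993  -2.19986782  0.07108544] [  47.04540296  566.02167545 1382.18127489]
```

View pics/top1.png

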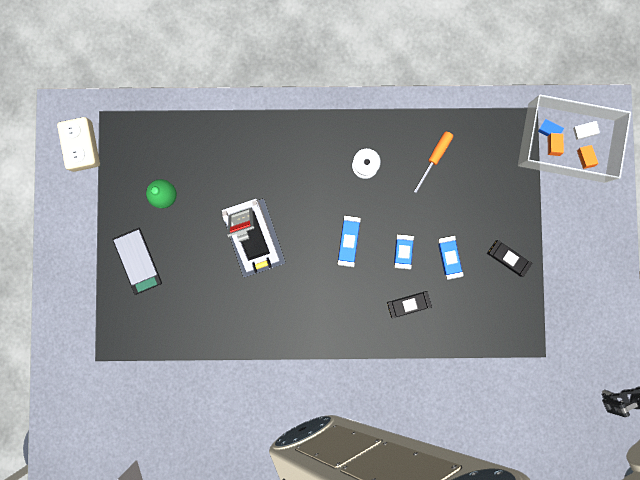

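View pics/scene1.png

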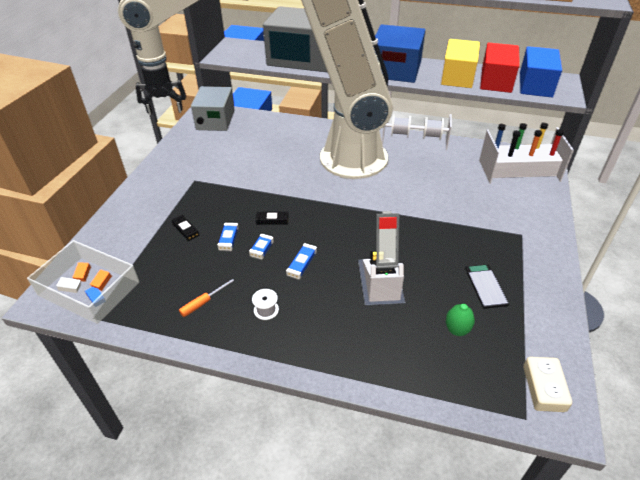

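The top view shows the blue packs at (348,241), about 120 mm long, (403,252), about 80 mm, and (451,258), about 100 mm. Possible mix-ups are the two black packs at (409,304) and (509,258), and the blue piece in the bin at (550,128). I choose (451,258). The cradle is near (250,237), with the catch at (262,265). Next I measure them and take one close crop.

```bash
cat > h.py <<'E'
import cv2,pickle,numpy as np
from scipy.spatial.transform import Rotation as R
def cam(f):  # R,t world->cam
    return cv2.Rodrigues(f["rvec"])[0],np.array(f["tvec"]).reshape(3)
def wristcam(f,s):
    T=np.eye(4);T[:3,:3]=R.from_euler('xyz',s["tcp_rot"]).as_matrix();T[:3,3]=s["eef_pos"]
    C=np.linalg.inv(T@np.array(f["T_tool_cam"])); return C[:3,:3],C[:3,3]
def toplane(K,Rm,t,uv,z):
    uv=np.atleast_2d(uv).astype(float); d=np.c_[uv,np.ones(len(uv))]@np.linalg.inv(K).T@Rm
    c=-Rm.T@t; return c+d*((z-c[2])/d[:,2])[:,None]
def proj(K,Rm,t,P):
    p=(np.atleast_2d(P)@Rm.T+t)@K.T; return p[:,:2]/p[:,2:]
E
python3 - <<'E'
from h import *
f=pickle.load(open("top.pkl","rb"));K=f["mtx"];Rm,t=cam(f)
hsv=cv2.cvtColor(f["img"],cv2.COLOR_RGB2HSV)
b=cv2.inRange(hsv,(95,120,80),(125,255,255));w=cv2.inRange(hsv,(0,0,150),(180,60,255))
for c in [(348,241),(403,252),(451,258)]:
    m=np.zeros_like(b);cv2.circle(m,c,33 if c[0]<400 else 30,255,-1)
    mm=cv2.morphologyEx((b|w)&m,cv2.MORPH_CLOSE,np.ones((3,3)));n,l,s,_=cv2.connectedComponentsWithStats(mm)
    k=l[c[1],c[0]]; r=cv2.minAreaRect(np.argwhere(l==k)[:,::-1].astype(np.float32));q=cv2.boxPoints(r)
    P=toplane(K,Rm,t,q,22); e=[P[1]-P[0],P[2]-P[1]];e.sort(key=np.linalg.norm)
    print(c,k,r,P.mean(0).round(1),[np.linalg.norm(x).round(1) for x in e],"yaw",np.arctan2(e[1][1],e[1][0]))
print("catch",toplane(K,Rm,t,[262,265],40))
a=cv2.resize(f["img"][190:290,190:310],None,fx=4.9,fy=4.9,interpolation=2)
cv2.imwrite("pics/c1.png",a[:,:,::-1])
E
```

```text
(348, 241) 1 ((348.7699890136719, 241.1099853515625), (17.111984252929688, 50.06315994262695), 8.130102157592773) [557.3 -31.3  22. ] [np.float64(41.7), np.float64(122.0)] yaw -0.1530203439823853
(403, 252) 1 ((403.67626953125, 251.56150817871094), (17.382862091064453, 33.769832611083984), 5.19442892074585) [ 530.6 -164.4   22. ] [np.float64(42.3), np.float64(82.2)] yaw -0.10799282717031086
(451, 258) 1 ((450.1048278808594, 257.3727111816406), (42.07763671875, 18.38643455505371), 78.11134338378906) [ 515.5 -276.9   22. ] [np.float64(44.9), np.float64(101.9)] yaw -2.9579310563794965
catch [[500.69017249 178.1674381   40.        ]]
```

View pics/c1.png

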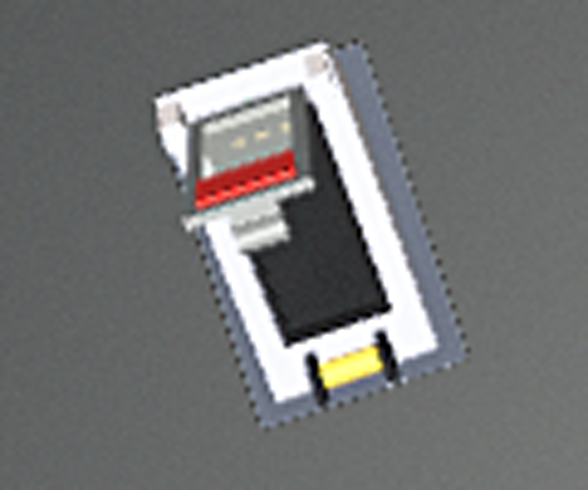

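The crop shows the pocket (black), the yellow catch at about (262,265) and the hinge cheek tops at about (224,213) and (254.5,203). I fit the cradle pose to these points.

```bash
cat >> h.py <<'E'
from scipy.optimize import least_squares
def Rc(psi): return R.from_euler('ZY',[psi,-np.pi/6]).as_matrix()
def fitc(K,Rm,t,P,uv,p0):
    g=lambda p:(proj(K,Rm,t,np.array(P)@Rc(p[2]).T+[p[0],p[1],60])-np.array(uv)).ravel()
    return least_squares(g,p0,x_scale=[10,10,.1])
E
python3 - <<'E'
from h import *; from rig import *
f=pickle.load(open("top.pkl","rb"));K=f["mtx"];Rm,t=cam(f)
P=[[-73,0,18],[74,36,30],[74,-36,30]];uv=[[261.8,265.1],[224.3,212.9],[254.5,203.3]]
r=fitc(K,Rm,t,P,uv,[560,180,0.4]);print(r.x,r.fun.round(1))
c=np.array([[a,b,6] for a,b in[(-53.5,23),(-53.5,-23),(53.5,-23),(53.5,23)]])@Rc(r.x[2]).T+[r.x[0],r.x[1],60]
print(((proj(K,Rm,t,c)-190)*4.9).round())
w=grab_frame("wrist");print(w["mtx"],np.array(w["T_tool_cam"]).round(3))
E
```

```text
[5.77849191e+02 2.04267960e+02 3.14322103e-01] [-1.3 -3.6  0.6  1.9  0.7  1.5]
[[286. 321.]
 [375. 291.]
 [304. 101.]
 [212. 131.]]
[[382.34130192   0.         322.43362441]
 [  0.         382.34130192 243.33332655]
 [  0.           0.           1.        ]] [[ 1.00000e-03 -9.51000e-01 -3.08000e-01  7.86000e+01]
 [ 1.00000e+00  0.00000e+00  1.00000e-03 -1.63000e-01]
 [-1.00000e-03 -3.08000e-01  9.51000e-01 -1.24979e+02]
 [ 0.00000e+00  0.00000e+00  0.00000e+00  1.00000e+00]]
```

send_rows --moves '[[[0.0133, 0.0148, 0, 0, 0, 0.146, 1], [0.0133, 0.0148, 0, 0, 0, 0.146, 1], [0.0133, 0.0148, 0, 0, 0, 0.146, 1], [0.0133, 0.0148, 0, 0, 0, 0.146, 1], [0.0133, 0.0148, 0, 0, 0, 0.146, 1], [0.0133, 0.0148, 0, 0, 0, 0.146, 1], [0.0133, 0.0148, 0, 0, 0, 0.146, 1], [0.0133, 0.0148, 0, 0, 0, 0.146, 1], [0.0133, 0.0148, 0, 0, 0, 0.146, 1], [0.0133, 0.0148, 0, 0, 0, 0.146, 1]]]'

```text
clock: 1.15
eef_pos: [381.8, -424.7, 248.1]
tcp_rot: [-3.141, -0.0, 1.875]
contact_force: [0.4, -0.2, 0.1]
opening: 0.998
grasp_force: 0.0
```

send_rows --moves '[[[0.0133, 0.0148, 0, 0, 0, 0.146, 1], [0.0133, 0.0148, 0, 0, 0, 0.146, 1], [0.0133, 0.0148, 0, 0, 0, 0.146, 1], [0.0133, 0.0148, 0, 0, 0, 0.146, 1], [0.0133, 0.0148, 0, 0, 0, 0.146, 1], [0.0133, 0.0148, 0, 0, 0, 0.146, 1], [0.0133, 0.0148, 0, 0, 0, 0.146, 1], [0.0133, 0.0148, 0, 0, 0, 0.146, 1], [0.0133, 0.0148, 0, 0, 0, 0.146, 1], [0.0133, 0.0148, 0, 0, 0, 0.146, 1]]]'

```text
clock: 2.15
eef_pos: [514.8, -276.8, 248.0]
tcp_rot: [3.141, -0.0, -2.948]
contact_force: [0.7, -0.4, 0.2]
opening: 0.997
grasp_force: 0.0
```

```bash
cat > w.py <<'E'
import sys
from h import *; from rig import *
s=sense();f=grab_frame("wrist");pickle.dump((f,s),open(sys.argv[1]+".pkl","wb"));cv2.imwrite(f"pics/{sys.argv[1]}.png",f["img"][:,:,::-1])
print(s["clock"],s["eef_pos"].round(1),s["tcp_rot"].round(3),s["qpos"].round(2),s["contact_force"].round(1),s["opening"].round(3),s["grasp_force"])
E
python3 w.py w1
```

```text
Traceback (most recent call last):
  File "w.py", line 4, in <module>
    print(s["clock"],s["eef_pos"].round(1),s["tcp_rot"].round(3),s["qpos"].round(2),s["contact_force"].round(1),s["opening"].round(3),s["grasp_force"])
                                                                                                                ^^^^^^^^^^^^^^^^^^
AttributeError: 'float' object has no attribute 'round'
```

View pics/w1.png

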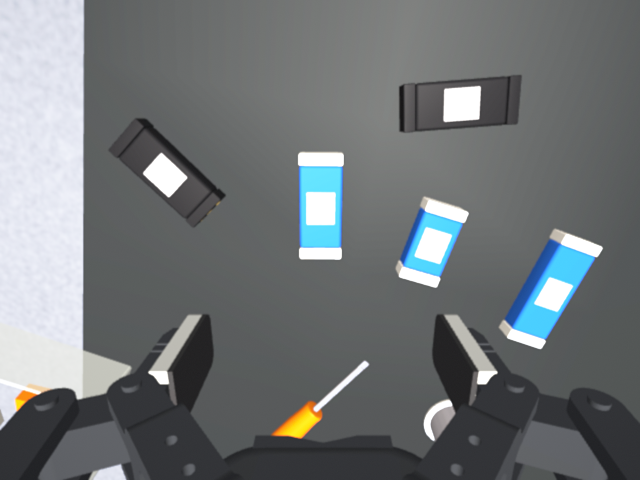

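The wrist view shows the chosen pack at (321,205), between the short one at (432,242) and a black one at (165,175). I measure its blue body on the plane z=22.

```bash
sed -i 's/s\["opening"\].round(3)/s["opening"]/' w.py; python3 - <<'E'
from h import *
f,s=pickle.load(open("w1.pkl","rb"));K=f["mtx"];Rm,t=wristcam(f,s)
hsv=cv2.cvtColor(f["img"],cv2.COLOR_RGB2HSV)
b=cv2.inRange(hsv,(95,120,80),(125,255,255));w=cv2.inRange(hsv,(0,0,150),(180,60,255))
for nm,c,m0 in(("120",(553,293),b),("80",(432,242),b),("100",(321,190),b),("100all",(321,190),b|w)):
    m=cv2.morphologyEx(m0,cv2.MORPH_CLOSE,np.ones((5,5)));n,l=cv2.connectedComponents(m)
    if l[c[1],c[0]]==0: c=(c[0],c[1]-25)
    cs,_=cv2.findContours((l==l[c[1],c[0]]).astype(np.uint8),0,2)
    P=toplane(K,Rm,t,cs[0][:,0,:],22)
    r=cv2.minAreaRect(P[:,:2].astype(np.float32));print(nm,r)
E
```

```text
120 ((554.0164794921875, -39.07256317138672), (52.565650939941406, 98.17168426513672), 81.50039672851562)
80 ((527.9411010742188, -168.68667602539062), (44.98453903198242, 59.22437286376953), 84.22544860839844)
100 ((514.0472412109375, -279.1968688964844), (76.32247161865234, 40.48633575439453), 10.75085163116455)
100all ((514.0984497070312, -279.19036865234375), (102.9390640258789, 41.007572174072266), 10.803771018981934)
```

send_rows --moves '[[[0.0, 0.045, 0.01, 0, 0, 0.02, 1], [0.0, 0.045, 0.01, 0, 0, 0.02, 1], [0.0, 0.045, 0.01, 0, 0, 0.02, 1], [0.0, 0.045, 0.01, 0, 0, 0.02, 1], [0.0, 0.045, 0.01, 0, 0, 0.02, 1], [0.0, 0.045, 0.01, 0, 0, 0.02, 1], [0.0, 0.045, 0.01, 0, 0, 0.02, 1], [0.0, 0.045, 0.01, 0, 0, 0.02, 1], [0.0, 0.045, 0.01, 0, 0, 0.02, 1], [0.0, 0.045, 0.01, 0, 0, 0.02, 1]]]'

```text
clock: 3.2
eef_pos: [514.0, 174.1, 348.7]
tcp_rot: [-3.141, -0.0, -2.755]
contact_force: [0.7, -1.2, 0.8]
opening: 0.999
grasp_force: 0.0
```

```bash
python3 w.py w2
```

```text
3.2 [514.  174.1 348.7] [-3.141 -0.    -2.755] [ 0.32  0.14  1.69 -0.    1.31 -1.63] [ 0.7 -1.2  0.8] 0.9988062837412099 0.0
```

View pics/w2.png

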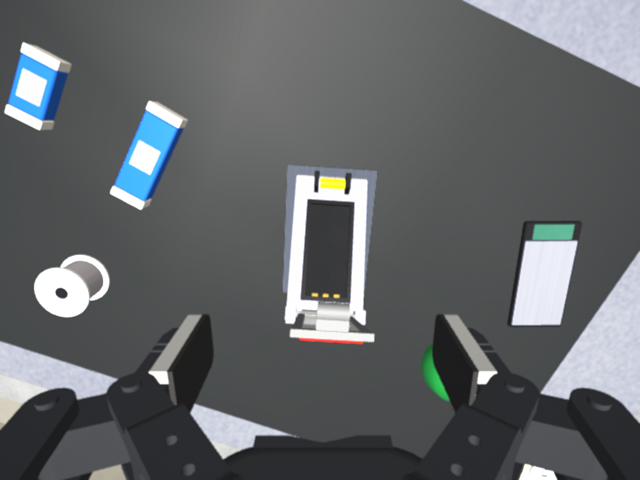

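The wrist view shows the pocket spanning (305–354, 200–300), the catch at (333,183), and the cover's free end at about y=337. I enlarge it for the corners.

```bash
python3 - <<'E'
from h import *
f,s=pickle.load(open("w2.pkl","rb"))
cv2.imwrite("pics/c2.png",cv2.resize(f["img"][160:350,270:390],None,fx=3.15,fy=3.15,interpolation=cv2.INTER_CUBIC)[:,:,::-1])
E
```

```text
(no output)
```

View pics/c2.png

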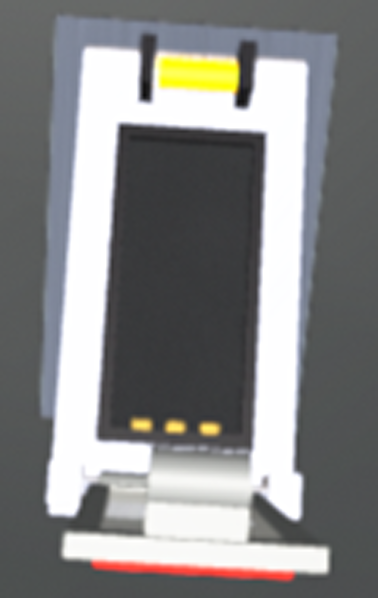

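```bash
python3 - <<'E'
from h import *
f,s=pickle.load(open("w2.pkl","rb"));K=f["mtx"];Rm,t=wristcam(f,s)
uv=np.array([[119,125],[119+148,132],[250,443],[98,438]])/3.15-.34+[270,160]   # near-(-y), near(+y), far+y, far -y
cat=np.array([200,73])/3.15-.34+[270,160]
for zn in(0,6):
  for w in(1.5,2.5,3.5):
    P=[[-53.5-w,-23-w,zn],[-53.5-w,23+w,zn],[53.5+w,23+w,6],[53.5+w,-23-w,6]]
    r=fitc(K,Rm,t,P,uv,[560,180,0.4]);p=r.x
    q=lambda X:((proj(K,Rm,t,np.atleast_2d(X)@Rc(p[2]).T+[p[0],p[1],60])-[270,160]+.34)*3.15).round()
    print(zn,w,p.round(3),"cost",r.cost.round(2),"catch",q([-73,0,18]),"cheek",q([[74,36,30],[74,-36,30]]).tolist(),"wall top",q([-53.5,0,6]))
for sg in(1,): 
    c=np.array([[183,59],[240,90]])
E
```

```text
0 1.5 [5.68180e+02 2.02688e+02 3.21000e-01] cost 24.15 catch [[197.  73.]] cheek [[285.0, 492.0], [64.0, 479.0]] wall top [[192. 135.]]
0 2.5 [5.68142e+02 2.02681e+02 3.21000e-01] cost 10.57 catch [[197.  73.]] cheek [[285.0, 492.0], [64.0, 479.0]] wall top [[192. 135.]]
0 3.5 [5.68105e+02 2.02675e+02 3.20000e-01] cost 3.13 catch [[197.  73.]] cheek [[285.0, 492.0], [64.0, 479.0]] wall top [[192. 135.]]
6 1.5 [5.69121e+02 2.02918e+02 3.22000e-01] cost 15.82 catch [[196.  76.]] cheek [[285.0, 495.0], [64.0, 482.0]] wall top [[192. 138.]]
6 2.5 [5.69096e+02 2.02915e+02 3.22000e-01] cost 5.4 catch [[196.  76.]] cheek [[285.0, 495.0], [64.0, 482.0]] wall top [[192. 138.]]
6 3.5 [5.69073e+02 2.02914e+02 3.22000e-01] cost 1.18 catch [[196.  76.]] cheek [[285.0, 495.0], [64.0, 482.0]] wall top [[192. 138.]]
```

send_rows --moves '[[[0, -0.0453, -0.013, 0, 0, -0.0198, 1], [0, -0.0453, -0.013, 0, 0, -0.0198, 1], [0, -0.0453, -0.013, 0, 0, -0.0198, 1], [0, -0.0453, -0.013, 0, 0, -0.0198, 1], [0, -0.0453, -0.013, 0, 0, -0.0198, 1], [0, -0.0453, -0.013, 0, 0, -0.0198, 1], [0, -0.0453, -0.013, 0, 0, -0.0198, 1], [0, -0.0453, -0.013, 0, 0, -0.0198, 1], [0, -0.0453, -0.013, 0, 0, -0.0198, 1], [0, -0.0453, -0.013, 0, 0, -0.0198, 1]]]'

```text
clock: 4.25
eef_pos: [513.8, -282.6, 217.6]
tcp_rot: [3.141, -0.0, -2.955]
contact_force: [0.8, 0.3, 0.3]
opening: 0.999
grasp_force: 0.0
```

send_rows --moves '[[[0, 0, -0.03, 0, 0, 0, 1], [0, 0, -0.035, 0, 0, 0, 1], [0, 0, -0.035, 0, 0, 0, 1], [0, 0, -0.035, 0, 0, 0, 1], [0, 0, -0.025, 0, 0, 0, 1], [0, 0, -0.015, 0, 0, 0, 1], [0, 0, -0.012, 0, 0, 0, 1], [0, 0, 0, 0, 0, 0, 1]]]'

```text
clock: 5.05
eef_pos: [513.9, -280.3, 30.3]
tcp_rot: [3.141, -0.001, -2.953]
contact_force: [-0.3, -0.6, -0.5]
opening: 1.0
grasp_force: 0.0
```

```bash
python3 w.py w3
```

```text
5.05 [ 513.9 -280.3   30.3] [ 3.141e+00 -1.000e-03 -2.953e+00] [-0.5   0.58  1.86 -0.    0.71 -2.26] [-0.3 -0.6 -0.5] 1.0004782580269858 0.0
```

View pics/w3.png

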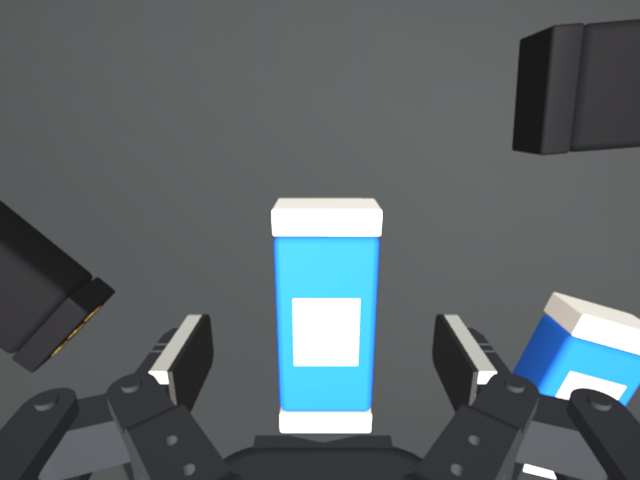

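The pack sits centred between the pads (325 against 322). I lower 6 mm and close.

send_rows --moves '[[[0, 0.001, -0.006, 0, 0, 0, 1], [0, 0, 0, 0, 0, 0, -0.3], [0, 0, 0, 0, 0, 0, -0.6], [0, 0, 0, 0, 0, 0, -1], [0, 0, 0, 0, 0, 0, -1], [0, 0, 0, 0, 0, 0, -1], [0, 0, 0, 0, 0, 0, -1], [0, 0, 0, 0, 0, 0, -1]]]' --grip_force 50

```text
clock: 5.9
eef_pos: [514.8, -279.7, 26.1]
tcp_rot: [-3.141, 0.001, -2.952]
contact_force: [-1.9, -0.1, 5.1]
opening: 0.452
grasp_force: 50.8
```

send_rows --moves '[[[0, 0, 0.01, 0, 0, 0, -1], [0, 0, 0.02, 0, 0, 0, -1], [0, 0, 0.03, 0, 0, 0, -1], [0, 0, 0.04, 0, 0, 0, -1], [0, 0, 0.04, 0, 0, 0, -1], [0, 0, 0.04, 0, 0, 0, -1], [0, 0, 0.04, 0, 0, 0, -1], [0, 0, 0.04, 0, 0, 0, -1], [0, 0, 0, 0, 0, 0, -1]]]'

```text
clock: 6.8
eef_pos: [516.7, -280.7, 292.0]
tcp_rot: [-3.135, 0.008, -2.952]
contact_force: [1.2, -0.3, -1.2]
opening: 0.451
grasp_force: 51.0
```

```bash
python3 w.py w4
```

```text
6.8 [ 516.7 -280.7  292. ] [-3.135  0.008 -2.952] [-0.5   0.25  1.67  0.    1.21 -2.26] [ 1.2 -0.3 -1.2] 0.45058832029941304 51.0054874420166
```

View pics/w4.png

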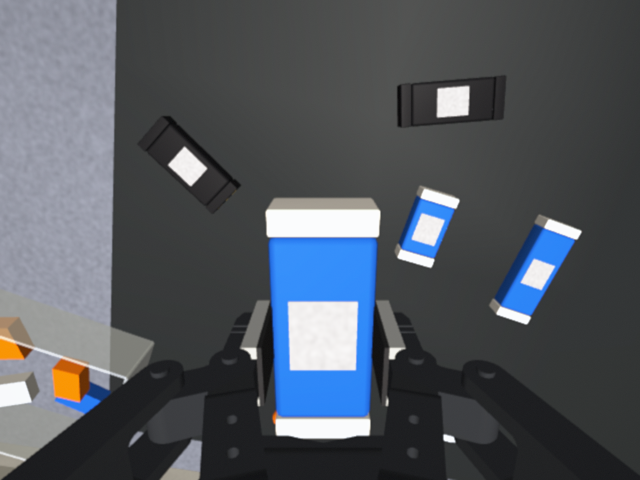

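The pack is held flat between both pads. Its top-face corners are at about (267,210), (379,210), (370,435) and (276,437). I check its pose in the tool by PnP.

```bash
python3 - <<'E'
from h import *
f,s=pickle.load(open("w4.pkl","rb"));K=f["mtx"];T=np.array(f["T_tool_cam"])
g=cv2.cvtColor(f["img"],cv2.COLOR_RGB2GRAY)
uv=cv2.cornerSubPix(g,np.array([[267,210],[379,210],[370,434],[276,437]],np.float32).reshape(-1,1,2),(4,4),(-1,-1),(3,30,.01)).reshape(-1,2)
print(uv)
# tool: +x toward image top, image right=tool +y
o=np.array([[50,-20,0],[50,20,0],[-50,20,0],[-50,-20,0]],float)
ok,rv,tv=cv2.solvePnP(o,uv.astype(float),K,None)
M=np.eye(4);M[:3,:3]=cv2.Rodrigues(rv)[0];M[:3,3]=tv.ravel();M=T@M
print(M.round(3), (proj(K,M[:3,:3]*0+cv2.Rodrigues(rv)[0],tv.ravel(),o)-uv).round(1))
# cover angle from w2: free end edge
f,s=pickle.load(open("w2.pkl","rb"));Rm,t=wristcam(f,s)
for a in(1.6,1.7,1.8,1.9):
    d=np.array([-np.cos(a),0,np.sin(a)]);n=np.array([np.sin(a),0,np.cos(a)]);h=np.array([74,0,26])
    X=[h+142*d-n+[0,y,0] for y in(-28,28)]+[h+142*d+4*n+[0,y,0] for y in(-28,28)]+[h+119*d+7*n]
    W=np.array(X)@Rc(.322).T+[568.6,202.8,60]
    print(a,((proj(K,Rm,t,W)-[270,160]+.34)*3.15).round().tolist(),"pad",W[-1].round(),"tip",W[2:4].mean(0).round())
E
```

```text
[[265.18842 210.42534]
 [379.82092 210.29613]
 [368.73242 435.21774]
 [276.05154 435.22476]]
[[ 1.000e+00  0.000e+00  1.700e-02 -9.400e-01]
 [-0.000e+00  1.000e+00 -2.000e-03  3.300e-02]
 [-1.700e-02  2.000e-03  1.000e+00  6.285e+00]
 [ 0.000e+00  0.000e+00  0.000e+00  1.000e+00]] [[-0.  -0.1]
 [ 0.   0. ]
 [-0.2 -0. ]
 [ 0.2  0. ]]
1.6 [[68.0, 476.0], [330.0, 492.0], [66.0, 500.0], [330.0, 515.0], [192.0, 519.0]] pad [569. 203. 228.] tip [556. 199. 246.]
1.7 [[63.0, 544.0], [328.0, 560.0], [62.0, 568.0], [327.0, 584.0], [189.0, 572.0]] pad [580. 207. 232.] tip [569. 203. 252.]
1.8 [[59.0, 612.0], [324.0, 627.0], [57.0, 636.0], [322.0, 651.0], [186.0, 623.0]] pad [591. 210. 235.] tip [582. 207. 257.]
1.9 [[55.0, 678.0], [319.0, 693.0], [54.0, 701.0], [317.0, 715.0], [182.0, 672.0]] pad [602. 214. 238.] tip [595. 212. 260.]
```

send_rows --moves '[[[-0.0034, 0.0455, 0, 0, 0, 0.0133, -1], [-0.0034, 0.0455, 0, 0, 0, 0.0133, -1], [-0.0034, 0.0455, 0, 0, 0, 0.0133, -1], [-0.0034, 0.0455, 0, 0, 0, 0.0133, -1], [-0.0034, 0.0455, 0, 0, 0, 0.0133, -1], [-0.0034, 0.0455, 0, 0, 0, 0.0133, -1], [-0.0034, 0.0455, 0, 0, 0, 0.0133, -1], [-0.0034, 0.0455, 0, 0, 0, 0.0133, -1], [-0.0034, 0.0455, 0, 0, 0, 0.0133, -1], [-0.0034, 0.0455, 0, 0, 0, 0.0133, -1]]]'

```text
clock: 7.85
eef_pos: [479.0, 177.0, 284.0]
tcp_rot: [-3.141, -0.002, -2.819]
contact_force: [0.9, 0.1, -2.4]
opening: 0.453
grasp_force: 51.1
```

send_rows --moves '[[[0, 0, -0.0157, 0.0331, -0.0993, 0, -1], [0, 0, -0.0157, 0.0331, -0.0993, 0, -1], [0, 0, -0.0157, 0.0331, -0.0993, 0, -1], [0, 0, -0.0157, 0.0331, -0.0993, 0, -1], [0, 0, -0.0157, 0.0331, -0.0993, 0, -1], [0, 0, 0, 0, 0, 0, -1], [0, 0, 0, 0, 0, 0, -1]]]'

```text
clock: 8.55
eef_pos: [479.4, 175.0, 205.9]
tcp_rot: [-3.141, 0.518, -2.819]
contact_force: [-0.4, -0.1, -3.0]
opening: 0.449
grasp_force: 51.3
```

```bash
cat > g.py <<'E'
from h import *; from rig import *
def rep(psi=.322,o=(568.6,202.8,60),ztgt=None):
    s=sense();C=Rc(psi);p=C.T@(s["eef_pos"]-np.array(o))
    Rt=R.from_euler('xyz',s["tcp_rot"]).as_matrix();G=C@np.diag([-1,1,-1])
    print(s["clock"],"cradle TCP",p.round(1),"turn needed",R.from_matrix(G@Rt.T).as_rotvec().round(4),"F cradle",(C.T@s["contact_force"]).round(1),"open",round(s["opening"],3),"grip",round(s["grasp_force"],1),"q",s["qpos"].round(2))
if __name__=="__main__":rep()
E
python3 g.py; python3 w.py w5
```

```text
8.55 cradle TCP [ -8.    1.9 173.1] turn needed [ 0.0023 -0.0053 -0.0001] F cradle [-1.8  0.  -2.4] open 0.449 grip 51.3 q [ 0.36  0.03  2.27 -0.06  0.32 -1.48]
8.55 [479.4 175.  205.9] [-3.141  0.518 -2.819] [ 0.36  0.03  2.27 -0.06  0.32 -1.48] [-0.4 -0.1 -3. ] 0.4492135161419668 51.296462416648865
```

View pics/w5.png

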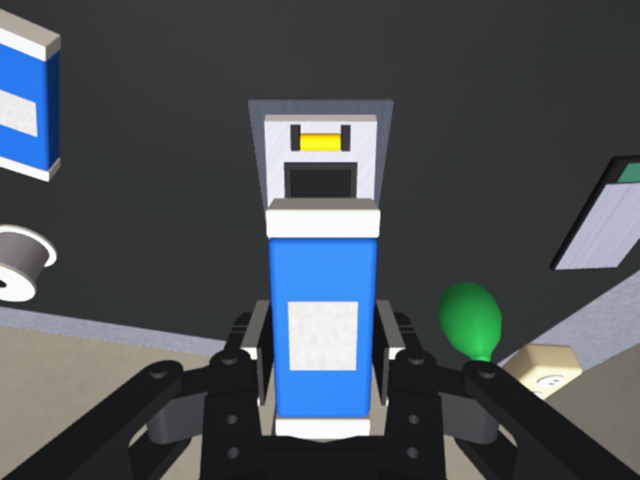

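The view shows the pocket's near edge at row ~163, x 286–358, and the catch centre at (320,142), in line with the pack. I refine the cradle position with these.

```bash
python3 - <<'E'
from h import *
f,s=pickle.load(open("w5.pkl","rb"));K=f["mtx"];Rm,t=wristcam(f,s);im=f["img"]
print("col 322 rows120-198",im[120:198,322].mean(1).astype(int).tolist())
print("row 185 cols",im[185,280:364].mean(1).astype(int).tolist())
y=cv2.inRange(cv2.cvtColor(im,cv2.COLOR_RGB2HSV),(25,150,120),(35,255,255));y[:, :280]=0;y[:,360:]=0;y[200:]=0
ys,xs=np.nonzero(y);print("yellow",xs.min(),xs.max(),ys.min(),ys.max())
q=lambda X:proj(K,Rm,t,np.atleast_2d(X)@Rc(.322).T+[568.6,202.8,60]).round(1).tolist()
print(q([[-57,0,0],[-57,0,6],[-53.5,0,6],[-73,0,18],[-45,-26.5,6],[-45,26.5,6]]),"1mm x",q([-56,0,6]))
E
```

```text
col 322 rows120-198 [180, 209, 234, 237, 237, 236, 236, 235, 234, 234, 235, 235, 225, 159, 124, 135, 150, 159, 163, 169, 174, 179, 183, 186, 186, 183, 178, 170, 165, 175, 200, 226, 236, 236, 235, 236, 236, 237, 237, 238, 239, 222, 120, 57, 62, 63, 64, 64, 61, 51, 42, 39, 40, 41, 40, 40, 41, 40, 40, 40, 40, 40, 41, 41, 42, 41, 39, 40, 42, 41, 41, 41, 40, 39, 40, 38, 43, 68]
row 185 cols [239, 239, 238, 227, 145, 72, 60, 62, 63, 61, 50, 37, 38, 41, 40, 40, 40, 41, 41, 41, 40, 41, 40, 41, 40, 39, 41, 41, 40, 41, 41, 40, 39, 40, 40, 40, 40, 41, 41, 42, 40, 41, 41, 41, 41, 41, 42, 42, 41, 41, 41, 41, 41, 42, 42, 43, 43, 41, 42, 41, 42, 40, 40, 41, 42, 42, 43, 42, 41, 40, 47, 62, 66, 65, 63, 70, 135, 222, 235, 234, 233, 233, 235, 236]
yellow 300 340 136 149
[[320.1, 162.8], [320.0, 163.6], [320.0, 168.3], [319.9, 142.5], [285.3, 179.5], [354.8, 179.7]] 1mm x [[320.0, 165.0]]
```

send_rows --moves '[[[0.0106, 0.0032, -0.0167, 0.0012, -0.0026, 0, -1], [0.0106, 0.0032, -0.0167, 0.0012, -0.0026, 0, -1], [0.0106, 0.0032, -0.0167, 0, 0, 0, -1], [0.0106, 0.0032, -0.0167, 0, 0, 0, -1], [0.0106, 0.0032, -0.0167, 0, 0, 0, -1], [0.0106, 0.0032, -0.0167, 0, 0, 0, -1], [0, 0, 0, 0, 0, 0, -1], [0, 0, 0, 0, 0, 0, -1]]]'

```text
clock: 9.4
eef_pos: [545.0, 194.8, 107.0]
tcp_rot: [-3.141, 0.528, -2.82]
contact_force: [-0.5, 0.3, -1.5]
opening: 0.457
grasp_force: 51.3
```

```bash
python3 g.py
```

```text
9.4 cradle TCP [ 2.  -0.1 53.2] turn needed [-0.0013  0.0045  0.0002] F cradle [-1.1  0.5 -1.1] open 0.457 grip 51.3 q [ 0.35  0.33  2.21 -0.2   0.07 -1.35]
```

send_rows --moves '[[[0.0011, 0.0004, -0.0025, 0, 0, 0, -1], [0.0011, 0.0004, -0.0025, 0, 0, 0, -1], [0.0011, 0.0004, -0.0025, 0, 0, 0, -1], [0.0011, 0.0004, -0.0025, 0, 0, 0, -1], [0.0011, 0.0004, -0.0025, 0, 0, 0, -1], [0.0011, 0.0004, -0.0025, 0, 0, 0, -1], [0.0011, 0.0004, -0.0025, 0, 0, 0, -1], [0.0011, 0.0004, -0.0025, 0, 0, 0, -1], [0, 0, 0, 0, 0, 0, -1]]]'

```text
clock: 10.3
eef_pos: [552.9, 197.9, 86.5]
tcp_rot: [3.141, 0.529, -2.819]
contact_force: [-0.7, 0.2, -2.7]
opening: 0.452
grasp_force: 51.3
```

```bash
python3 g.py
```

```text
10.3 cradle TCP [-1.   0.3 31.2] turn needed [-0.0018  0.0051 -0.0005] F cradle [-1.9  0.4 -2. ] open 0.452 grip 51.3 q [ 0.35  0.39  2.2  -0.57  0.02 -0.98]
```

send_rows --moves '[[[0.0003, 0.0001, -0.0006, -0.0009, 0.0025, 0, -1], [0.0003, 0.0001, -0.0006, -0.0009, 0.0025, 0, -1], [0.0003, 0.0001, -0.0006, 0, 0, 0, -1], [0.0003, 0.0001, -0.0006, 0, 0, 0, -1], [0, 0, 0, 0, 0, 0, -1]]]'

```text
clock: 10.8
eef_pos: [554.0, 198.3, 84.2]
tcp_rot: [3.141, 0.524, -2.819]
contact_force: [0.3, 0.1, -1.6]
opening: 0.453
grasp_force: 51.3
```

```bash
python3 g.py
```

```text
10.8 cradle TCP [-1.1  0.3 28.6] turn needed [-0.0002  0.0001 -0.0003] F cradle [-0.5  0.  -1.5] open 0.453 grip 51.3 q [ 0.35  0.39  2.2  -0.48  0.03 -1.06]
```

Within tolerance, but not yet in contact; I lower slowly until the floor is felt.

send_rows --moves '[[[0.0005, 0.0002, -0.0004, 0, 0, 0, -1], [0.0005, 0.0002, -0.0004, 0, 0, 0, -1], [0.0003, 0.0001, -0.0004, 0, 0, 0, -1], [0.0002, 0.0001, -0.0004, 0, 0, 0, -1], [0, 0, 0, 0, 0, 0, -1]]]'

```text
clock: 11.3
eef_pos: [555.5, 198.9, 82.5]
tcp_rot: [3.141, 0.524, -2.819]
contact_force: [-0.5, -0.5, -1.7]
opening: 0.448
grasp_force: 51.3
```

```bash
python3 g.py
```

```text
11.3 cradle TCP [-0.5  0.4 26.3] turn needed [-0.0002 -0.     -0.0002] F cradle [-1.4 -0.3 -1.1] open 0.448 grip 51.3 q [ 0.35  0.4   2.2  -0.53  0.03 -1.02]
```

send_rows --moves '[[[0.0002, 0.0001, -0.0004, 0, 0, 0, -1], [0.0002, 0.0001, -0.0004, 0, 0, 0, -1], [0.0002, 0.0001, -0.0004, 0, 0, 0, -1], [0.0002, 0.0001, -0.0004, 0, 0, 0, -1], [0, 0, 0, 0, 0, 0, -1]]]'

```text
clock: 11.8
eef_pos: [556.0, 199.1, 81.6]
tcp_rot: [3.141, 0.524, -2.82]
contact_force: [-9.1, -3.6, 12.9]
opening: 0.452
grasp_force: 53.4
```

```bash
python3 g.py
```

```text
11.8 cradle TCP [-0.6  0.5 25.2] turn needed [-0.0003  0.0006 -0.0001] F cradle [-2.  -0.6 16.1] open 0.452 grip 53.4 q [ 0.35  0.4   2.2  -0.6   0.02 -0.95]
```

Floor contact is felt (16 N square to the floor) at the expected depth. I open gently, then retreat along the normal.

send_rows --moves '[[[0, 0, 0, 0, 0, 0, 0.0], [0, 0, 0, 0, 0, 0, 0.1], [0, 0, 0, 0, 0, 0, 0.3], [0, 0, 0, 0, 0, 0, 0.3], [-0.001, -0.0003, 0.0017, 0, 0, 0, 0.3], [-0.002, -0.0007, 0.0035, 0, 0, 0, 0.3], [-0.003, -0.001, 0.0055, 0, 0, 0, 0.3], [-0.005, -0.0016, 0.0087, 0, 0, 0, 0.3], [-0.007, -0.0023, 0.012, 0, 0, 0, 0.3], [-0.01, -0.0033, 0.0173, 0, 0, 0, 0.3]]]'

```text
clock: 12.8
eef_pos: [528.0, 190.0, 129.4]
tcp_rot: [3.141, 0.523, -2.82]
contact_force: [1.2, -0.9, 0.1]
opening: 0.649
grasp_force: 0.0
```

send_rows --moves '[[[-0.014, -0.0047, 0.026, 0, 0, 0, 0.3], [-0.014, -0.0047, 0.026, 0, 0, 0, 0.3], [-0.014, -0.0047, 0.026, 0, 0, 0, 0.3], [-0.014, -0.0047, 0.026, 0, 0, 0, 0.3], [0, 0, 0, 0, 0, 0, 0.3], [0, 0, 0, 0, 0, 0, 0.3]]]'

```text
clock: 13.4
eef_pos: [472.7, 171.4, 234.3]
tcp_rot: [3.141, 0.526, -2.82]
contact_force: [-0.0, 0.4, 0.2]
opening: 0.65
grasp_force: 0.0
```

```bash
python3 g.py; python3 w.py w6
```

```text
13.4 cradle TCP [ -0.3   0.6 201.4] turn needed [-0.001   0.0019 -0.0001] F cradle [0.2 0.4 0.1] open 0.65 grip 0.0 q [ 0.36 -0.03  2.25 -0.04  0.4  -1.5 ]
13.4 [472.7 171.4 234.3] [ 3.141  0.526 -2.82 ] [ 0.36 -0.03  2.25 -0.04  0.4  -1.5 ] [-0.   0.4  0.2] 0.6504957365575225 0.0
```

View pics/w6.png

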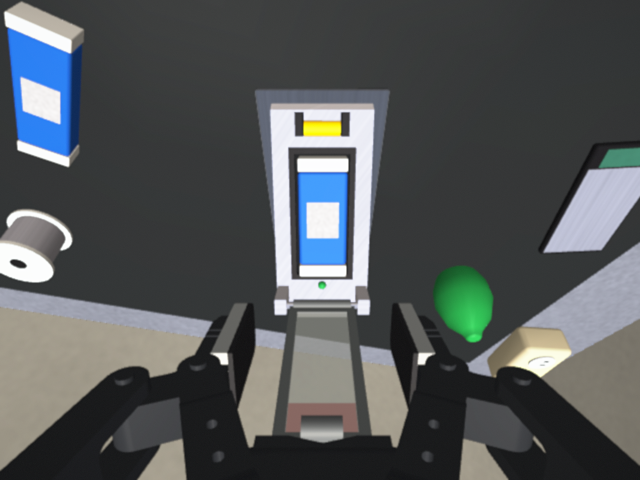

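The pack lies in the pocket at (322,215) with even margins, the indicator at (322,285) is green, and the cover stands open behind it. Next I close the fingers, bring the tool upright and go over the top to behind the cover.

send_rows --moves '[[[0, 0, 0.021, -0.0331, 0.0993, 0, -1], [0, 0, 0.021, -0.0331, 0.0993, 0, -1], [0, 0, 0.021, -0.0331, 0.0993, 0, -1], [0, 0, 0.021, -0.0331, 0.0993, 0, -1], [0, 0, 0.021, -0.0331, 0.0993, 0, -1], [0, 0, 0, 0, 0, 0, -1]]]'

```text
clock: 14.05
eef_pos: [475.3, 172.3, 339.3]
tcp_rot: [3.141, -0.001, -2.82]
contact_force: [0.1, 0.8, 0.2]
opening: 0.0
grasp_force: 0.0
```

send_rows --moves '[[[0.0315, 0.0105, 0, 0, 0, 0, -1], [0.0315, 0.0105, 0, 0, 0, 0, -1], [0.0315, 0.0105, 0, 0, 0, 0, -1], [0.0315, 0.0105, 0, 0, 0, 0, -1], [0.0315, 0.0105, 0, 0, 0, 0, -1], [0, 0, -0.03, 0, 0, 0, -1], [0, 0, -0.03, 0, 0, 0, -1], [0, 0, -0.03, 0, 0, 0, -1], [0, 0, 0, 0, 0, 0, -1]]]'

```text
clock: 14.95
eef_pos: [626.9, 222.7, 241.6]
tcp_rot: [3.141, -0.009, -2.82]
contact_force: [-0.2, -0.3, -0.3]
opening: 0.001
grasp_force: 0.0
```

```bash
cat > arc.py <<'E'
from g import *
C=Rc(.322);o=np.array([568.6,202.8,60]);yc=C[:,1];hz=np.array([.9486,.3165,0])
def tcp(phi,tilt,delta=0,r=119):
    d=np.array([-np.cos(phi),0,np.sin(phi)]);n=np.array([np.sin(phi),0,np.cos(phi)])
    P=o+C@(np.array([74,0,26])+r*d+7*n);n=C@n;d=C@d
    tz=R.from_rotvec(-tilt*yc).apply([0,0,-1]);tx=R.from_rotvec(-tilt*yc).apply(hz)
    c=min((11*sg*tx@n) for sg in(1,-1))   # tip corner nearest the plate
    T=P-n*(c-delta)                        # tip centre above P along n
    return T-17*tz
if __name__=="__main__":
    s=sense();rep();cur=s["eef_pos"];print("rot",s["tcp_rot"],"F",s["contact_force"].round(1))
    prev=cur;pt=0
    for phi in(1.68,1.5,1.3,1.1,.9,.7,.5,.35,.2,.1,.05,0,-.03):
        ti=.26*np.clip((.9-phi)/.7,0,1);p=tcp(phi,ti)
        print(phi,round(ti,3),p.round(1),"delta",(p-prev).round(1),"turn",(-(ti-pt)*yc).round(4));prev=p;pt=ti
E
python3 arc.py
```

```text
14.95 cradle TCP [144.1   0.4 126.5] turn needed [ 1.684e-01 -5.053e-01  1.000e-04] F cradle [-0.4 -0.3 -0.1] open 0.001 grip 0.0 q [ 0.34  0.43  1.54  0.    1.18 -1.55]
rot [ 3.14144677 -0.00899488 -2.81976494] F [-0.2 -0.3 -0.3]
1.68 0.0 [586.4 208.7 252.3] delta [-40.4 -13.9  10.8] turn [ 0. -0. -0.]
1.5 0.0 [566.5 202.1 244.1] delta [-19.9  -6.6  -8.2] turn [ 0. -0. -0.]
1.3 0.0 [546.3 195.4 230.4] delta [-20.2  -6.7 -13.7] turn [ 0. -0. -0.]
1.1 0.0 [529.1 189.6 212.3] delta [-17.2  -5.7 -18.1] turn [ 0. -0. -0.]
0.9 0.0 [515.9 185.2 190.5] delta [-13.2  -4.4 -21.7] turn [ 0. -0. -0.]
0.7 0.074 [506.4 182.  166.9] delta [ -9.6  -3.2 -23.6] turn [ 0.0235 -0.0705 -0.    ]
0.5 0.149 [501.6 180.5 141.9] delta [ -4.7  -1.6 -25. ] turn [ 0.0235 -0.0705 -0.    ]
0.35 0.204 [501.4 180.4 122.8] delta [ -0.2  -0.1 -19.1] turn [ 0.0176 -0.0529 -0.    ]
0.2 0.26 [503.6 181.1 105.4] delta [  2.2   0.7 -17.4] turn [ 0.0176 -0.0529 -0.    ]
0.1 0.26 [506.6 182.1  95. ] delta [  3.    1.  -10.4] turn [ 0. -0. -0.]
0.05 0.26 [508.4 182.7  90. ] delta [ 1.8  0.6 -5.1] turn [ 0. -0. -0.]
0 0.26 [510.5 183.4  85. ] delta [ 2.1  0.7 -5. ] turn [ 0. -0. -0.]
-0.03 0.26 [511.8 183.9  82. ] delta [ 1.3  0.4 -2.9] turn [ 0. -0. -0.]
```

send_rows --moves '[[[-0.0101, -0.0035, 0.0027, 0, 0, 0, -1], [-0.0101, -0.0035, 0.0027, 0, 0, 0, -1], [-0.0101, -0.0035, 0.0027, 0, 0, 0, -1], [-0.0101, -0.0035, 0.0027, 0, 0, 0, -1], [-0.01, -0.0033, -0.0041, 0, 0, 0, -1], [-0.01, -0.0033, -0.0041, 0, 0, 0, -1], [-0.01, -0.0034, -0.0069, 0, 0, 0, -1], [-0.01, -0.0034, -0.0069, 0, 0, 0, -1]]]'

```text
clock: 15.75
eef_pos: [548.5, 196.1, 237.0]
tcp_rot: [3.141, 0.001, -2.82]
contact_force: [1.3, -0.6, 0.1]
opening: 0.002
grasp_force: 0.3
```

send_rows --moves '[[[-0.0086, -0.0029, -0.009, 0, 0, 0, -1], [-0.0086, -0.0029, -0.009, 0, 0, 0, -1], [-0.0066, -0.0022, -0.0108, 0, 0, 0, -1], [-0.0066, -0.0022, -0.0108, 0, 0, 0, -1], [0, 0, 0, 0, 0, 0, -1]]]'

```text
clock: 16.25
eef_pos: [517.2, 185.6, 195.9]
tcp_rot: [3.141, -0.003, -2.82]
contact_force: [-0.4, -0.1, 0.0]
opening: 0.0
grasp_force: 0.0
```

```bash
python3 - <<'E'
from arc import *
s=sense();rep();print(s["eef_pos"],s["tcp_rot"],s["contact_force"].round(1),"dev from 0.9:",(tcp(.9,0)-s["eef_pos"]).round(1))
# is the red pad in the scene view where 0.9 predicts?
f=grab_frame("scene");K=f["mtx"];Rm,t=cam(f);h=cv2.cvtColor(f["img"],cv2.COLOR_RGB2HSV)
m=(cv2.inRange(h,(0,150,90),(8,255,255))|cv2.inRange(h,(172,150,90),(180,255,255)))
m[:200]=0;m[:,:330]=0;m[:,450:]=0;m[340:]=0;ys,xs=np.nonzero(m);print("red",len(xs),xs.mean(),ys.mean())
for phi in(1.68,1.2,.9,.6):
    d=np.array([-np.cos(phi),0,np.sin(phi)]);n=np.array([np.sin(phi),0,np.cos(phi)])
    print(phi,proj(K,Rm,t,o+C@(np.array([74,0,26])+119*d+7*n)))
E
```

```text
16.25 cradle TCP [ 2.100e+01 -1.000e-01  1.448e+02] turn needed [ 1.663e-01 -4.998e-01 -1.000e-04] F cradle [-0.3  0.   0.2] open 0.0 grip 0.0 q [ 0.34  0.3   1.84  0.    1.   -1.55]
[517.21079492 185.57060544 195.88108993] [ 3.14123148e+00 -3.12081856e-03 -2.81962056e+00] [-0.4 -0.1  0. ] dev from 0.9: [-1.3 -0.3 -5.4]
red 116 381.76724137931035 223.56896551724137
1.68 [[388.22340883 222.16957883]]
1.2 [[384.42732654 219.21875864]]
0.9 [[382.46331997 222.65778458]]
0.6 [[380.98443249 229.52599319]]
```

The red pad is at (382,224) in the scene view. That matches the 0.9 rad prediction, so the cover is following.

send_rows --moves '[[[-0.0036, -0.0012, -0.0097, 0.0078, -0.0235, 0, -1], [-0.0036, -0.0012, -0.0097, 0.0078, -0.0235, 0, -1], [-0.0036, -0.0012, -0.0097, 0.0078, -0.0235, 0, -1], [-0.0024, -0.0008, -0.0125, 0.0118, -0.0353, 0, -1], [-0.0024, -0.0008, -0.0125, 0.0118, -0.0353, 0, -1], [-0.0001, 0, -0.0095, 0.0088, -0.0265, 0, -1], [-0.0001, 0, -0.0095, 0.0088, -0.0265, 0, -1], [0.0011, 0.0004, -0.0087, 0.0088, -0.0265, 0, -1], [0.0011, 0.0004, -0.0087, 0.0088, -0.0265, 0, -1], [0, 0, 0, 0, 0, 0, -1]]]'

```text
clock: 17.3
eef_pos: [504.9, 181.6, 106.6]
tcp_rot: [3.141, 0.26, -2.82]
contact_force: [-0.7, -0.1, 1.1]
opening: 0.001
grasp_force: 0.4
```

```bash
cat > d.py <<'E'
from arc import *
s=sense();rep();print(s["eef_pos"].round(1),"to .1,.05,0:",[(tcp(p,.26)-s["eef_pos"]).round(1).tolist() for p in(.1,.05,0)])
E
python3 d.py
```

```text
17.3 cradle TCP [-34.8   0.1  73.9] turn needed [ 8.340e-02 -2.504e-01 -1.000e-04] F cradle [-0.1  0.1  1.3] open 0.001 grip 0.4 q [ 0.35  0.31  2.12 -0.01  0.45 -1.53]
[504.9 181.6 106.6] to .1,.05,0: [[1.7, 0.5, -11.6], [3.5, 1.1, -16.6], [5.6, 1.8, -21.6]]
```

send_rows --moves '[[[0.0009, 0.0003, -0.0042, 0, 0, 0, -1], [0.0009, 0.0003, -0.0042, 0, 0, 0, -1], [0.0009, 0.0003, -0.0042, 0, 0, 0, -1], [0.0009, 0.0003, -0.0042, 0, 0, 0, -1], [0, 0, 0, 0, 0, 0, -1]]]'

```text
clock: 17.8
eef_pos: [510.3, 183.4, 90.8]
tcp_rot: [3.141, 0.263, -2.82]
contact_force: [0.4, -0.2, -0.3]
opening: 0.002
grasp_force: 0.1
```

```bash
python3 d.py
```

```text
17.8 cradle TCP [-37.8   0.1  57.4] turn needed [ 0.0823 -0.2476 -0.    ] F cradle [ 0.1 -0.3 -0.4] open 0.002 grip 0.1 q [ 0.35  0.35  2.12 -0.01  0.41 -1.53]
[510.3 183.4  90.8] to .1,.05,0: [[-3.7, -1.3, 4.2], [-1.9, -0.7, -0.9], [0.2, -0.0, -5.8]]
```

send_rows --moves '[[[0.001, 0.0003, -0.0015, 0, 0, 0, -1], [0.001, 0.0003, -0.0015, 0, 0, 0, -1], [0.001, 0.0003, -0.0015, 0, 0, 0, -1], [0, 0, 0, 0, 0, 0, -1]]]'

```text
clock: 18.2
eef_pos: [512.3, 184.0, 85.9]
tcp_rot: [3.141, 0.261, -2.82]
contact_force: [-0.9, 0.7, 0.6]
opening: 0.002
grasp_force: 0.4
```

```bash
python3 d.py
```

```text
18.2 cradle TCP [-38.5   0.   52.2] turn needed [ 8.290e-02 -2.493e-01 -1.000e-04] F cradle [-0.2  1.   0.8] open 0.002 grip 0.4 q [ 0.35  0.36  2.11 -0.01  0.41 -1.53]
[512.3 184.   85.9] to .1,.05,0: [[-5.7, -1.9, 9.1], [-3.8, -1.3, 4.0], [-1.8, -0.6, -1.0]]
```

send_rows --moves '[[[0.0004, 0.0001, -0.0008, 0, 0, 0, -1], [0.0004, 0.0001, -0.0008, 0, 0, 0, -1], [0.0004, 0.0001, -0.0008, 0, 0, 0, -1], [0, 0, 0, 0, 0, 0, -1]]]'

```text
clock: 18.6
eef_pos: [513.2, 184.3, 84.0]
tcp_rot: [3.141, 0.261, -2.82]
contact_force: [-4.8, -0.3, 10.7]
opening: 0.0
grasp_force: 5.7
```

```bash
python3 d.py
```

```text
18.6 cradle TCP [-38.6  -0.   50. ] turn needed [ 8.290e-02 -2.493e-01 -1.000e-04] F cradle [ 1.3  1.2 11.6] open 0.0 grip 5.7 q [ 0.35  0.37  2.11 -0.01  0.4  -1.53]
[513.2 184.3  84. ] to .1,.05,0: [[-6.6, -2.2, 11.0], [-4.8, -1.5, 6.0], [-2.7, -0.9, 1.0]]
```

send_rows --moves '[[[0.0004, 0.0001, -0.0008, 0, 0, 0, -1], [0.0004, 0.0001, -0.0008, 0, 0, 0, -1], [0.0004, 0.0001, -0.0008, 0, 0, 0, -1], [0, 0, 0, 0, 0, 0, -1]]]'

```text
clock: 19.0
eef_pos: [513.7, 184.4, 82.9]
tcp_rot: [3.141, 0.261, -2.82]
contact_force: [-19.1, -3.9, 39.5]
opening: 0.002
grasp_force: 21.6
```

```bash
python3 d.py
```

```text
19.0 cradle TCP [-38.7  -0.1  48.8] turn needed [ 8.290e-02 -2.496e-01 -1.000e-04] F cradle [ 3.   2.3 43.9] open 0.002 grip 21.6 q [ 0.35  0.37  2.11 -0.01  0.4  -1.53]
[513.7 184.4  82.9] to .1,.05,0: [[-7.1, -2.3, 12.1], [-5.3, -1.7, 7.1], [-3.3, -1.0, 2.1]]
```

44 N is well past the 12 N that the snap needs, and the cover is on its stop. I back off and check that it stays shut.

send_rows --moves '[[[-0.001, -0.0003, 0.002, 0, 0, 0, -1], [-0.001, -0.0003, 0.002, 0, 0, 0, -1], [-0.003, -0.001, 0.005, 0, 0, 0, -1], [-0.01, -0.0035, 0.02, 0, 0, 0, -1], [-0.015, -0.005, 0.03, 0, 0, 0, -1], [-0.015, -0.005, 0.03, 0, 0, 0, -1], [-0.015, -0.005, 0.03, 0, 0, 0, -1], [-0.01, -0.0035, 0.02, 0, 0, 0, -1], [0, 0, 0, 0, 0, 0, -1]]]'

```text
clock: 19.9
eef_pos: [444.6, 160.9, 222.9]
tcp_rot: [3.141, 0.265, -2.82]
contact_force: [0.2, -0.2, 0.0]
opening: -0.001
grasp_force: 0.0
```

```bash
python3 - <<'E'
from arc import *
s=sense();rep()
for nm in("scene","wrist","top"):
    f=grab_frame(nm);K=f["mtx"];Rm,t=wristcam(f,s) if nm=="wrist" else cam(f);h=cv2.cvtColor(f["img"],cv2.COLOR_RGB2HSV)
    m=(cv2.inRange(h,(0,150,90),(8,255,255))|cv2.inRange(h,(172,150,90),(180,255,255)))
    n,l,st,ce=cv2.connectedComponentsWithStats(m)
    print(nm,[(ce[i].round(1).tolist(),st[i].tolist()) for i in range(1,n) if st[i,4]>25])
    for phi in(1.68,.1,.03,0):
        d=np.array([-np.cos(phi),0,np.sin(phi)]);nn=np.array([np.sin(phi),0,np.cos(phi)])
        print("  ",phi,proj(K,Rm,t,[o+C@(np.array([74,0,26])+r*d+7*nn) for r in(119,104,134)]).round(1).tolist())
E
```

```text
19.9 cradle TCP [-31.9  -0.5 206.5] turn needed [ 0.0816 -0.2455 -0.    ] F cradle [ 0.2 -0.2 -0.1] open -0.001 grip 0.0 q [ 0.35  0.02  2.15 -0.01  0.71 -1.54]
scene [([499.8, 66.8], [481, 43, 38, 49, 1579]), ([554.9, 144.3], [550, 135, 11, 20, 89]), ([378.8, 251.2], [372, 250, 16, 4, 52])]
   1.68 [[388.2, 222.2], [388.1, 227.9], [388.3, 216.4]]
   0.1 [[379.8, 246.6], [380.7, 248.4], [379.0, 244.7]]
   0.03 [[379.8, 249.3], [380.6, 250.9], [378.9, 247.8]]
   0 [[379.8, 250.5], [380.6, 251.9], [378.9, 249.1]]
wrist [([323.0, 262.5], [298, 246, 51, 34, 1734])]
   1.68 [[323.0, 529.4], [323.0, 506.8], [323.0, 555.5]]
   0.1 [[323.0, 264.2], [323.0, 282.5], [323.0, 245.6]]
   0.03 [[323.0, 261.9], [323.0, 280.0], [323.0, 243.6]]
   0 [[323.0, 261.1], [323.0, 279.1], [323.0, 243.0]]
top [([257.6, 257.1], [247, 249, 22, 16, 202])]
   1.68 [[239.6, 226.4], [239.5, 224.3], [239.6, 228.7]]
   0.1 [[258.1, 260.2], [255.9, 254.5], [260.2, 265.8]]
   0.03 [[258.0, 258.9], [255.8, 253.5], [260.1, 264.3]]
   0 [[257.9, 258.3], [255.8, 253.0], [260.0, 263.6]]
```

The cover stays shut with the robot clear: the scene-view pad row of 251.2 matches angle 0. I hand in.

```bash
python3 -c "
from rig import *
print(sign_off())"
```

```text
the job is handed in; nothing more can be done
None
```

I set the 100 mm pack flat in the pocket with the gripper, pressed the cover down, and handed the job in at about 20 s. The cover stayed shut on its catch after the arm backed off, and the arm did not touch the other packs or bystanders.

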